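# Seat the perch blank and turn the marking template over onto it

### The arm

A 6-joint arm with a two-finger parallel gripper is mounted at the origin on a cart in front of the work surface, level with it; the furniture and walls round the work are solid. World frame = base frame: x ahead of the robot, y to its left, z up, the work surface at z = 0. Lengths are in m, angles in rad, forces in N, time in s.
With the tool pointing down it reaches from about 0.225 to 0.875 m from the base axis. Payload 3.4 kg.
Tool frame: the origin (TCP) lies at the very end of the fingers, on their centre line; the grasp point (between the pads) lies 19 mm behind it (manip.pinch_z is the distance from the TCP to the grasp point, in m); z points along the fingers, y is the line along which they close (so a half turn about z gives the same grasp; the last joint's range is limited). The gripper opens to 85 mm and grips with 20 to 120 N. Pads are 22 mm wide; open, the fingers measure 114 mm over their backs; the gripper's body (76 mm by 85 mm) begins 54 mm behind the grasp point. The pads swing forward as they close: fully open they stand 13 mm farther back than shut.
Start: joints at [1.143, 0.276, 1.505, -0, 1.361, -0.121], TCP at [0.174, 0.548, 0.231] pointing down, gripper open.
Joint ranges: [-2.89, 2.89], [-0.75, 2.08], [0.22, 2.7], [-1.18, 4.32], [0.11, 2.71], [-2.7, 2.7]. Speed limits (rad/s): [2.57, 2.57, 3.14, 3.14, 3.14, 3.14].

### API

Orientations are given as a unit quaternion [w, x, y, z].
In Python, from rig import manip gives the robot as it stands. The module is installed in compiled form; this text tells all that it offers.
- The arm moves only by the shell command python3 -m jog 'ROWS' [FORCE]. ROWS is JSON, a list of rows, each an object of numbers: "dx", "dy", "dz": the shift along the tool's x, y, z each as a share of 25 cm, from -1 to 1; "ax", "ay", "az": the turn, a rotation vector about the tool's x, y, z each as a share of 90 degrees, from -1 to 1; "grip": the opening, from -1 (shut) to 1 (fully open), so that 0 is half open. A call has 1 to 5 rows; each row is the pose to reach, as a shift and turn from the pose commanded when the call began, along the tool's axes at that moment; what a row does not reach only later rows make up. A row lasts 1/12 s, in which the tool goes at most 41.7 mm and 7.16 degrees, less where a joint would pass 70% of its speed; a pose out of reach is approached as far as the arm can. A call with a number of a shift or a turn outside -1 to 1 is refused whole. A call with a gripper value outside its range is refused whole. The fingers move at their own pace and stop on an object; FORCE is the grip in N (left out, the last holds). Time passes only in rows, so rows that repeat a pose let the fingers close. It gives the time, the measured TCP pose, the force, the opening and the grip force at its end, in the units of the state.
- manip.get_state(): the state, without advancing time (a new reading comes with each control period).
- manip.get_image(name): name is "scene" or "top" or "wrist"; returns a dict with "img" (400x640x3 uint8, red, green, blue), "mtx" (3x3 intrinsics, pixels), "world_to_cam" (4x4, takes a point from world to camera coordinates); the wrist camera has in their place "T_tool_cam" (4x4, takes a point from camera to tool coordinates, whose origin is the TCP and whose axes are the flange's). Camera axes: x right, y down, z forward; pixel columns grow to the right and rows downward; lengths in m; the calibration is good to about 2 mm. A picture is of the moment at which its call begins: read the wrist's pose just before it. There is no depth.
- manip.sign_off(): hands the job in; it is judged then, once.
The state is a dict: "clock": time; "qpos": joint angles; "qd": joint speeds; "effort": joint torques, N m; "position": TCP position; "ee_rot": TCP orientation; "contact_force": force on the tool from outside, world axes, zero at the start; "moment": the same for the moment, N m; "width": finger opening in m; "gripper_force": force on a finger pad.
Only numpy, scipy, OpenCV 4.12 (cv2) and the standard library are available. Lean on these libraries where they do the work, as an engineer would, in place of code of your own. Each camera call takes 0.05 s, during which the arm holds its last target. There are 200 camera calls.

### The job

Get the perch blank ready for marking, touching things only with the fingertips or the outside of the fingers: first push the wooden blank along its channel in the jig until it stands fully home against the end stop, then turn the red-tabbed metal template over its hinge and press it down flat over the blank. Do not grip, lift or force anything, and leave the other things on the bench where they are.

Things in the scene. Friction and masses are not known exactly. Their poses are not given: they have to be found in the camera images.
- jig: Plywood marking jig fixed to the bench; base 18 mm thick. Origin on the bench directly below the hinge line; x runs along the channel towards the end stop (roughly away from the robot), y left, z up. In this frame the base spans x -115 to +80, y -45 to +107 mm; a wooden parking rest, top 58 mm above the bench, stands right of the hinge (y -28 to -38 mm).
- end_stop (a point): Foot of the dark end stop's near face, mid-channel, at the base's top face (jig frame x +60, y +65, z +18 mm). The stop stands 29 mm above the base. The channel leads up to it along the jig's x axis, 54 mm wide, open at the near end, between two dark guides 12 mm high and 150 mm long (jig x -90 to +60 mm).
- template_hinge (a point): Middle of the hinge line of the template: jig frame x +20, y 0, 51 mm above the bench. The hinge line is parallel to the jig's x axis.
- template_tab (a point): Middle of the outer edge of the template's red tab, 150 mm from the hinge line, at half thickness. The template is an aluminium plate 110 mm wide (along the hinge), 6 mm thick, reaching 12 to 128 mm from the hinge; the tab, 45 mm wide and 6 mm thick, continues in the middle to 150 mm. It starts out to the right of the hinge, tilted up, with free space beneath.
- template (a joint): Hinge angle of the template, rad: 0 = flat to the left over the channel, on the end stop's rubber cushion (underside 48 mm above the bench, 2 mm above the blank; the tab gives 1 to 3 mm when pressed); 1.57 = upright; 2.79 = parked to the right, 20 degrees above level, as far as it goes. Stiff hinge, no spring: it stays at any angle; up to 2.5 N at the tab moves it.
- blank_center (a point): Centre of the sawn wooden perch blank, 95 mm long (along the channel), 50 mm wide, 28 mm high, loose, lying in the channel on the jig's base (2 mm play at each side), about 50 g. Starts 30 to 55 mm short of the end stop; when home its centre is at jig x = +12.5 mm.
- spare_blank_center (a point): Centre of a smaller, stained spare perch blank 40 x 80 x 22 mm lying on the bench: leave alone.
- wax_tin_center (a point): Centre of a round ochre wax tin, 67 mm diameter, 36 mm high: leave alone.
- plug_center (a point): Centre of a round wooden plug, 46 mm diameter, 20 mm high: leave alone.

How it is judged:
By the outcome, as a careful person would: the job done as asked, in the order asked, and still so for the second after the job is handed in, with the robot touching nothing.
It also fails if it takes over 58 s, if anything falls off the work surface, if the arm or the gripper's body presses on something with over 40 N, if the wrist force passes 120 N, or if a joint passes its speed limit or range.

## Working session

There is one attempt and no reset: what is moved stays moved. The work goes in short steps, Python scripts to look and compute and a shell command to move; the robot and the scene stay as the last step left them, time stands still between calls to the robot, and variables do not carry over. Pictures are saved under pics/ and viewed, at most 10 in all, crops included, and the job is handed in when it is done.

```bash
mkdir -p pics
python3 - <<'E'
from rig import manip
import cv2,numpy as np,pickle
s=manip.get_state();print(s)
d={}
for n in("scene","top"):
    r=manip.get_image(n);d[n]=r;cv2.imwrite(f"pics/{n}0.png",r["img"][:,:,::-1])
    if n!="wrist":print(n,np.linalg.inv(r["world_to_cam"]).round(3).tolist())
pickle.dump(d,open("d0.pkl","wb"))
E
```

```text
{'clock': 0.0, 'qpos': array([ 1.14299777e+00,  2.76579710e-01,  1.50609227e+00,  4.62079274e-06,
        1.36068316e+00, -1.20991344e-01]), 'qd': array([ 0.00119037, -0.00114151, -0.00048004,  0.00312123,  0.00096663,
        0.00098902]), 'effort': array([ 1.90635823e-03, -4.16770363e+01, -2.45810062e+01,  2.58770960e-04,
        1.11389984e-02,  2.94626250e-05]), 'position': array([0.17344805, 0.54768832, 0.23046469]), 'ee_rot': array([-2.40961134e-04,  1.52803069e-01,  9.88256265e-01, -8.47665991e-04]), 'contact_force': array([-0.02933539, -0.2231824 ,  0.15424119]), 'moment': array([-0.04499845, -0.03020725, -0.07293879]), 'gripper_force': 0.0, 'width': 0.08586059659883914}
scene [[-0.826, -0.321, 0.464, 0.013], [-0.564, 0.459, -0.687, 0.895], [0.007, -0.829, -0.56, 0.722], [0.0, 0.0, 0.0, 1.0]]
top [[-0.003, -0.995, 0.101, 0.383], [-1.0, 0.002, -0.01, 0.084], [0.01, -0.101, -0.995, 1.672], [0.0, 0.0, 0.0, 1.0]]
```

View pics/top0.png

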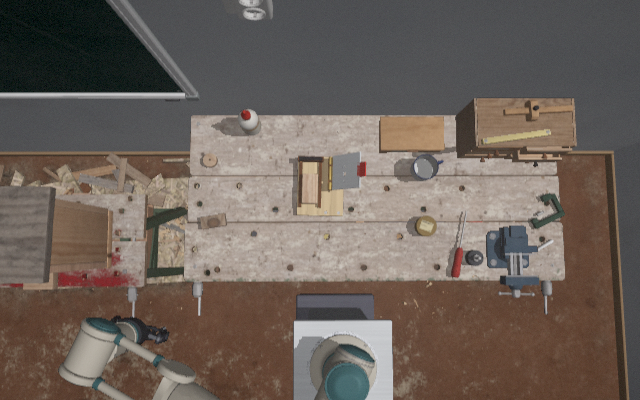

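View pics/scene0.png

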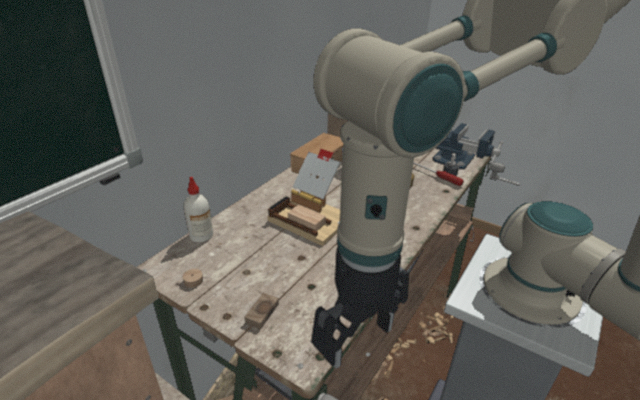

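The top view shows the jig at about (300-343, 155-215), with the template and its red tab (362,170) to the right. The tin is at (425,226), the mug at (425,166), the spare blank at (212,221) and the plug at (209,160). I'll enlarge the jig next.

```bash
cat > h.py <<'E'
import numpy as np,cv2,pickle
from scipy.spatial.transform import Rotation as R
def ray(K,T,px,z):
    "pixel -> point on world plane z; T is cam->world"
    d=T[:3,:3]@np.linalg.inv(K)@np.array([px[0],px[1],1.]);return T[:3,3]+d*(z-T[2,3])/d[2]
def proj(K,T,p):
    c=np.linalg.inv(T)@np.append(p,1);u=K@c[:3];return u[:2]/u[2]
def tool(s):
    T=np.eye(4);w,x,y,z=s["ee_rot"];T[:3,:3]=R.from_quat([x,y,z,w]).as_matrix();T[:3,3]=s["position"];return T
E
python3 - <<'E'
import pickle,cv2,numpy as np
from h import *
d=pickle.load(open("d0.pkl","rb"))["top"];K=d["mtx"];T=np.linalg.inv(d["world_to_cam"])
c=d["img"][145:225,285:385,::-1]
cv2.imwrite("pics/c1.png",cv2.resize(c,None,fx=7,fy=7,interpolation=cv2.INTER_CUBIC))
print(K[0,0]); 
for n,p,z in[("jigTL",(300,155),.018),("tin",(425,226),.036),("mug",(425,166),.05)]:print(n,ray(K,T,p,z).round(3))
E
```

```text
507.1495753488291
jigTL [0.688 0.138 0.018]
tin [ 0.452 -0.267  0.036]
mug [ 0.646 -0.269  0.05 ]
```

View pics/c1.png

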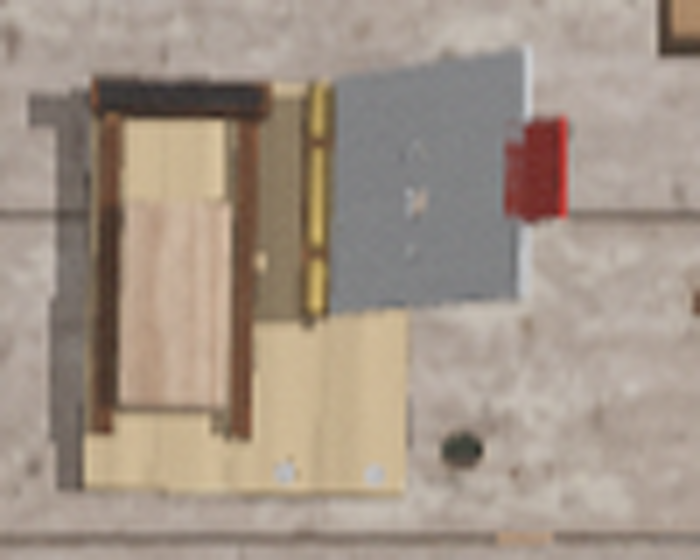

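The enlarged crop shows the following, in crop pixels at 7x:
- Base near corners at (85,490) and (405,492).
- Blank top from row about 202 to row 408.
- End stop's near edge at about row 117.
- Hinge barrel from (320,85) to (313,318).
- Tab outer edge at (567,118)-(567,217).

Run:
```python
import pickle
from h import *
d=pickle.load(open("d0.pkl","rb"))["top"];K=d["mtx"];T=np.linalg.inv(d["world_to_cam"])
f=lambda x,y,z:ray(K,T,(284.5+(x+.5)/7,144.5+(y+.5)/7),z)
for n,a in dict(nL=(85,490,.018),nR=(405,492,.018),bnL=(120,407,.046),bnR=(228,409,.046),bfL=(122,200,.046),bfR=(230,203,.046),stopL=(95,117,.047),stopR=(265,117,.047),hf=(320,83,.054),hn=(313,318,.054),tabf=(567,118,.102),tabn=(567,217,.102),gR=(240,437,.03),gL=(103,432,.03),pl=(97,80,.047)).items():print(n,f(*a).round(4))
```

```text
nL [0.4909 0.1481 0.018 ]
nR [ 0.4897 -0.0013  0.018 ]
bnL [0.5273 0.131  0.046 ]
bnR [0.5263 0.0813 0.046 ]
bfL [0.6234 0.1302 0.046 ]
bfR [0.6219 0.0802 0.046 ]
stopL [0.6621 0.1427 0.047 ]
stopR [0.662  0.0639 0.047 ]
hf [0.6767 0.0385 0.054 ]
hn [0.5674 0.0423 0.054 ]
tabf [ 0.652  -0.0708  0.102 ]
tabn [ 0.6072 -0.0702  0.102 ]
gR [0.5146 0.0758 0.03  ]
gL [0.5171 0.1393 0.03  ]
pl [0.6795 0.1418 0.047 ]
```

```bash
python3 -m jog '[{"dx":-0.647,"dy":-0.47,"az":-0.186,"grip":-1},{"dx":-0.647,"dy":-0.47,"az":-0.186,"grip":-1},{"dx":-0.647,"dy":-0.47,"az":-0.186,"grip":-1},{"dx":-0.647,"dy":-0.47,"az":-0.186,"grip":-1},{"dx":-0.647,"dy":-0.47,"az":-0.186,"grip":-1}]'
```

```text
schema error: expected keys dx, dy, dz, ax, ay, az, grip
```

```bash
python3 -m jog '[{"dx":-0.647,"dy":-0.47,"dz":0,"ax":0,"ay":0,"az":-0.186,"grip":-1},{"dx":-0.647,"dy":-0.47,"dz":0,"ax":0,"ay":0,"az":-0.186,"grip":-1},{"dx":-0.647,"dy":-0.47,"dz":0,"ax":0,"ay":0,"az":-0.186,"grip":-1},{"dx":-0.647,"dy":-0.47,"dz":0,"ax":0,"ay":0,"az":-0.186,"grip":-1},{"dx":-0.647,"dy":-0.47,"dz":0,"ax":0,"ay":0,"az":-0.186,"grip":-1}]'
```

```text
clock: 0.52
position: [0.2929, 0.3852, 0.2309]
ee_rot: [-0.0, 0.007, 1.0, -0.0]
contact_force: [0.1, 0.6, 0.3]
width: 0.0254
gripper_force: 0.0
```

```bash
python3 -m jog '[{"dx":-0.38,"dy":-0.56,"dz":0,"ax":0,"ay":0,"az":0,"grip":-1},{"dx":-0.38,"dy":-0.56,"dz":0,"ax":0,"ay":0,"az":0,"grip":-1},{"dx":-0.38,"dy":-0.56,"dz":0,"ax":0,"ay":0,"az":0,"grip":-1},{"dx":-0.38,"dy":-0.56,"dz":0,"ax":0,"ay":0,"az":0,"grip":-1},{"dx":-0.38,"dy":-0.56,"dz":0,"ax":0,"ay":0,"az":0,"grip":-1}]'
python3 -m jog '[{"dx":-0.38,"dy":-0.55,"dz":0,"ax":0,"ay":0,"az":0,"grip":-1},{"dx":-0.38,"dy":-0.55,"dz":0,"ax":0,"ay":0,"az":0,"grip":-1},{"dx":-0.38,"dy":-0.55,"dz":0,"ax":0,"ay":0,"az":0,"grip":-1},{"dx":-0.38,"dy":-0.55,"dz":0,"ax":0,"ay":0,"az":0,"grip":-1},{"dx":-0.38,"dy":-0.55,"dz":0,"ax":0,"ay":0,"az":0,"grip":-1}]'
python3 - <<'E'
from rig import manip
import cv2,pickle
s=manip.get_state();r=manip.get_image("wrist");t=manip.get_image("scene")
pickle.dump((s,r,t),open("d1.pkl","wb"));print(r["T_tool_cam"].round(3).tolist())
cv2.imwrite("pics/w1.png",r["img"][:,:,::-1])
E
```

```text
clock: 0.93
position: [0.3889, 0.2403, 0.2311]
ee_rot: [0.001, 0.011, 1.0, -0.002]
contact_force: [0.7, 0.2, 0.2]
width: 0.0
gripper_force: 0.0
clock: 1.35
position: [0.4826, 0.1015, 0.2309]
ee_rot: [0.002, 0.01, 1.0, -0.002]
contact_force: [-0.2, 1.7, 0.0]
width: 0.0002
gripper_force: 0.0
[[0.001, -0.964, -0.266, 0.066], [1.0, 0.001, -0.0, 0.0], [0.0, -0.266, 0.964, -0.142], [0.0, 0.0, 0.0, 1.0]]
```

View pics/w1.png

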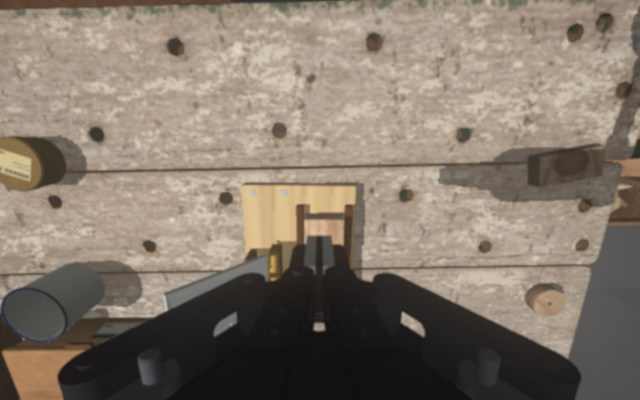

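The wrist view has its rows growing away from the robot. The base's near edge runs from (243,185) to (357,185), the blank's near face is at about row 217 (cols 305-348), and the guides' near ends are at (300,205) and (350,205).

Run:
```python
import pickle
from h import *
s,r,t=pickle.load(open("d1.pkl","rb"));K=r["mtx"];T=tool(s)@r["T_tool_cam"]
img=r["img"]
for n,px,z in[("nR",(243,185),.018),("nL",(357,185),.018),("bR",(304,218),.046),("bL",(347,218),.046),("gR",(300,206),.03),("gL",(350,206),.03)]:print(n,ray(K,T,px,z).round(4))
cv2.imwrite("pics/w1c.png",cv2.resize(img[175:275,230:370,::-1],None,fx=5,fy=5,interpolation=cv2.INTER_CUBIC))
# template: tab in scene image
t0=pickle.load(open("d0.pkl","rb"))["scene"]
for q in(t0,t):
    K2=q["mtx"];T2=np.linalg.inv(q["world_to_cam"]);m=q["img"].astype(int);k=((m[...,0]>120)&(m[...,1]<60)&(m[...,2]<60)).astype(np.uint8)
    n,l,st,c=cv2.connectedComponentsWithStats(k);print([(st[i].tolist(),c[i].round(1).tolist()) for i in range(1,n) if st[i,4]>20])
for a in(120,125,130,135,140,145,150,160):
    b=np.radians(a);p=np.array([.622,.0405+.139*np.cos(b),.051+.139*np.sin(b)]);print(a,proj(K2,T2,p).round(1))
```

```text
nR [0.4892 0.002  0.018 ]
nL [0.4921 0.1505 0.018 ]
bR [0.5266 0.0819 0.046 ]
bL [0.5276 0.1351 0.046 ]
gR [0.5156 0.0762 0.03  ]
gL [0.5168 0.1404 0.03  ]
[([319, 150, 6, 8, 23], [321.3, 153.5])]
[]
120 [319.8 150.2]
125 [321.7 151. ]
130 [323.5 152. ]
135 [325.1 153.4]
140 [326.6 155.1]
145 [327.8 157.1]
150 [328.9 159.3]
160 [330.5 164.4]
```

View pics/w1c.png

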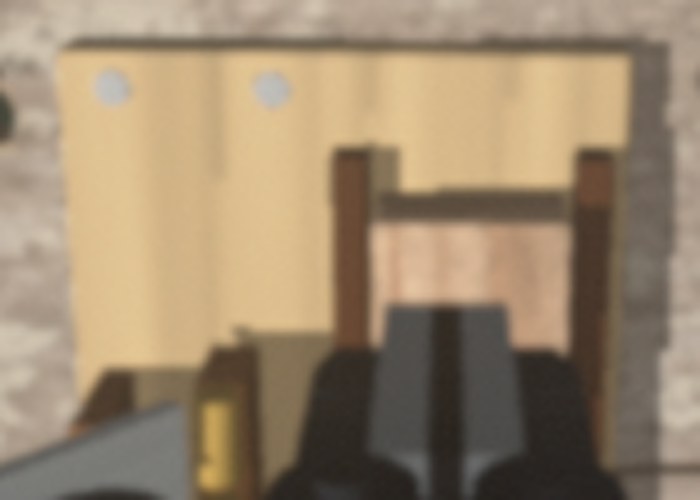

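The measurements agree with the given sizes: channel centre at y ≈ 0.107, blank near face at x ≈ 0.527. Next I descend behind it.

```bash
python3 -m jog '[{"dx":-0.06,"dy":0.02,"dz":0.16,"ax":0,"ay":0,"az":0,"grip":-1},{"dx":-0.06,"dy":0.02,"dz":0.32,"ax":0,"ay":0,"az":0,"grip":-1},{"dx":-0.06,"dy":0.02,"dz":0.48,"ax":0,"ay":0,"az":0,"grip":-1},{"dx":-0.06,"dy":0.02,"dz":0.64,"ax":0,"ay":0,"az":0,"grip":-1},{"dx":-0.06,"dy":0.02,"dz":0.78,"ax":0,"ay":0,"az":0,"grip":-1}]'
python3 -m jog '[{"dx":0,"dy":0,"dz":0.03,"ax":0,"ay":0,"az":0,"grip":-1},{"dx":0,"dy":0,"dz":0.03,"ax":0,"ay":0,"az":0,"grip":-1},{"dx":0,"dy":0,"dz":0.03,"ax":0,"ay":0,"az":0,"grip":-1}]'
```

```text
clock: 1.87
position: [0.4913, 0.1136, 0.0343]
ee_rot: [-0.001, 0.006, 1.0, 0.0]
contact_force: [0.7, -0.0, -0.1]
width: 0.0003
gripper_force: 0.0
clock: 2.12
position: [0.4938, 0.1129, 0.0297]
ee_rot: [0.0, 0.007, 1.0, 0.0]
contact_force: [0.1, -0.9, 0.2]
width: 0.0
gripper_force: 0.0
```

```bash
python3 -m jog '[{"dx":0,"dy":-0.024,"dz":0.016,"ax":0,"ay":0,"az":0,"grip":-1},{"dx":-0.02,"dy":-0.024,"dz":0.016,"ax":0,"ay":0,"az":0,"grip":-1},{"dx":-0.04,"dy":-0.024,"dz":0.016,"ax":0,"ay":0,"az":0,"grip":-1},{"dx":-0.06,"dy":-0.024,"dz":0.016,"ax":0,"ay":0,"az":0,"grip":-1},{"dx":-0.08,"dy":-0.024,"dz":0.016,"ax":0,"ay":0,"az":0,"grip":-1}]'
python3 -m jog '[{"dx":-0.01,"dy":0,"dz":0,"ax":0,"ay":0,"az":0,"grip":-1},{"dx":-0.02,"dy":0,"dz":0,"ax":0,"ay":0,"az":0,"grip":-1},{"dx":-0.03,"dy":0,"dz":0,"ax":0,"ay":0,"az":0,"grip":-1},{"dx":-0.04,"dy":0,"dz":0,"ax":0,"ay":0,"az":0,"grip":-1},{"dx":-0.05,"dy":0,"dz":0,"ax":0,"ay":0,"az":0,"grip":-1}]'
```

```text
clock: 2.53
position: [0.5148, 0.1055, 0.0258]
ee_rot: [0.001, 0.008, 1.0, 0.0]
contact_force: [0.1, -0.4, -0.2]
width: -0.0
gripper_force: 0.0
clock: 2.95
position: [0.5257, 0.1054, 0.0247]
ee_rot: [-0.0, 0.007, 1.0, 0.0]
contact_force: [-0.1, -0.4, -0.3]
width: 0.0001
gripper_force: 0.2
```

```bash
python3 -m jog '[{"dx":-0.016,"dy":0,"dz":0,"ax":0,"ay":0,"az":0,"grip":-1},{"dx":-0.032,"dy":0,"dz":0,"ax":0,"ay":0,"az":0,"grip":-1},{"dx":-0.048,"dy":0,"dz":0,"ax":0,"ay":0,"az":0,"grip":-1},{"dx":-0.064,"dy":0,"dz":0,"ax":0,"ay":0,"az":0,"grip":-1},{"dx":-0.08,"dy":0,"dz":0,"ax":0,"ay":0,"az":0,"grip":-1}]'
python3 -m jog '[{"dx":-0.006,"dy":0,"dz":0,"ax":0,"ay":0,"az":0,"grip":-1},{"dx":-0.012,"dy":0,"dz":0,"ax":0,"ay":0,"az":0,"grip":-1},{"dx":-0.018,"dy":0,"dz":0,"ax":0,"ay":0,"az":0,"grip":-1},{"dx":-0.02,"dy":0,"dz":0,"ax":0,"ay":0,"az":0,"grip":-1}]'
```

```text
clock: 3.37
position: [0.5463, 0.1051, 0.0248]
ee_rot: [0.0, 0.007, 1.0, 0.0]
contact_force: [0.2, -0.4, 0.3]
width: -0.0002
gripper_force: 0.2
clock: 3.7
position: [0.551, 0.105, 0.0248]
ee_rot: [0.0, 0.007, 1.0, 0.0]
contact_force: [0.9, 0.6, -0.5]
width: -0.0001
gripper_force: 0.1
```

Now in steps of about 1 mm until the force rises.

```bash
python3 -m jog '[{"dx":-0.004,"dy":0,"dz":0,"ax":0,"ay":0,"az":0,"grip":-1},{"dx":-0.008,"dy":0,"dz":0,"ax":0,"ay":0,"az":0,"grip":-1},{"dx":-0.008,"dy":0,"dz":0,"ax":0,"ay":0,"az":0,"grip":-1}]'
python3 -m jog '[{"dx":-0.004,"dy":0,"dz":0,"ax":0,"ay":0,"az":0,"grip":-1},{"dx":-0.008,"dy":0,"dz":0,"ax":0,"ay":0,"az":0,"grip":-1},{"dx":-0.008,"dy":0,"dz":0,"ax":0,"ay":0,"az":0,"grip":-1}]'
python3 -m jog '[{"dx":-0.004,"dy":0,"dz":0,"ax":0,"ay":0,"az":0,"grip":-1},{"dx":-0.004,"dy":0,"dz":0,"ax":0,"ay":0,"az":0,"grip":-1}]'
```

```text
clock: 3.95
position: [0.5531, 0.105, 0.0248]
ee_rot: [0.0, 0.007, 1.0, 0.0]
contact_force: [0.6, 0.3, 0.1]
width: 0.0001
gripper_force: 0.0
clock: 4.2
position: [0.5551, 0.105, 0.0249]
ee_rot: [0.0, 0.007, 1.0, 0.0]
contact_force: [-0.0, -0.0, -0.3]
width: -0.0001
gripper_force: 0.0
clock: 4.37
position: [0.556, 0.105, 0.0248]
ee_rot: [0.0, 0.007, 1.0, 0.0]
contact_force: [0.8, -0.1, 0.7]
width: -0.0003
gripper_force: 0.1
```

```bash
python3 -m jog '[{"dx":-0.004,"dy":0,"dz":0,"ax":0,"ay":0,"az":0,"grip":-1},{"dx":-0.004,"dy":0,"dz":0,"ax":0,"ay":0,"az":0,"grip":-1}]' | sed -n 2,4p
python3 -m jog '[{"dx":-0.004,"dy":0,"dz":0,"ax":0,"ay":0,"az":0,"grip":-1},{"dx":-0.004,"dy":0,"dz":0,"ax":0,"ay":0,"az":0,"grip":-1}]'| sed -n 2,4p
python3 - <<'E'
from rig import manip
import cv2,pickle
s=manip.get_state();r=manip.get_image("wrist");t=manip.get_image("top")
pickle.dump((s,r,t),open("d2.pkl","wb"))
c=cv2.resize(t["img"][145:225,285:385,::-1],(500,400),interpolation=cv2.INTER_CUBIC)
w=cv2.resize(r["img"],(500,312))[...,::-1]
cv2.imwrite("pics/p2.png",c)
E
```

```text
position: [0.557, 0.1049, 0.0248]
ee_rot: [0.0, 0.007, 1.0, 0.0]
contact_force: [0.9, -0.5, 0.6]
position: [0.5581, 0.1049, 0.0248]
ee_rot: [0.0, 0.007, 1.0, 0.0]
contact_force: [-0.6, 0.6, 1.0]
```

View pics/p2.png

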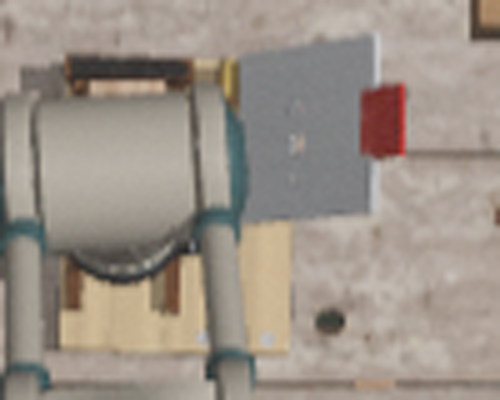

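The arm hides the blank in the top view. I'll continue in 1 mm steps until force shows the stop.

```bash
for i in 1; do python3 -m jog '[{"dx":-0.004,"dy":0,"dz":0,"ax":0,"ay":0,"az":0,"grip":-1},{"dx":-0.004,"dy":0,"dz":0,"ax":0,"ay":0,"az":0,"grip":-1}]' | sed -n 2,4p; done
python3 -m jog '[{"dx":-0.004,"dy":0,"dz":0,"ax":0,"ay":0,"az":0,"grip":-1},{"dx":-0.004,"dy":0,"dz":0,"ax":0,"ay":0,"az":0,"grip":-1}]'| sed -n 2,4p
python3 - <<'E'
from rig import manip
s=manip.get_state();print(s["contact_force"],s["gripper_force"])
E
```

```text
position: [0.559, 0.1049, 0.0248]
ee_rot: [0.0, 0.007, 1.0, 0.0]
contact_force: [0.2, 0.0, -0.4]
position: [0.5591, 0.1049, 0.0247]
ee_rot: [-0.001, 0.007, 1.0, 0.0]
contact_force: [-2.6, -0.0, 1.5]
[-2.64059465 -0.03712643  1.53278613] 1.012947242707014
```

```bash
python3 -m jog '[{"dx":-0.002,"dy":0,"dz":0,"ax":0,"ay":0,"az":0,"grip":-1},{"dx":-0.002,"dy":0,"dz":0,"ax":0,"ay":0,"az":0,"grip":-1},{"dx":-0.002,"dy":0,"dz":0,"ax":0,"ay":0,"az":0,"grip":-1}]' | sed -n 2,4p
python3 -m jog '[{"dx":0.02,"dy":0,"dz":0,"ax":0,"ay":0,"az":0,"grip":-1},{"dx":0.06,"dy":0,"dz":0,"ax":0,"ay":0,"az":0,"grip":-1},{"dx":0.12,"dy":0,"dz":0,"ax":0,"ay":0,"az":0,"grip":-1},{"dx":0.24,"dy":0,"dz":0,"ax":0,"ay":0,"az":0,"grip":-1},{"dx":0.24,"dy":0,"dz":-0.1,"ax":0,"ay":0,"az":0,"grip":-1}]'| sed -n 2,4p
python3 -m jog '[{"dx":0.16,"dy":0,"dz":-0.16,"ax":0,"ay":0,"az":0,"grip":-1},{"dx":0.32,"dy":0,"dz":-0.32,"ax":0,"ay":0,"az":0,"grip":-1},{"dx":0.4,"dy":0,"dz":-0.48,"ax":0,"ay":0,"az":0,"grip":-1},{"dx":0.4,"dy":0,"dz":-0.64,"ax":0,"ay":0,"az":0,"grip":-1},{"dx":0.4,"dy":0,"dz":-0.78,"ax":0,"ay":0,"az":0,"grip":-1}]'
python3 - <<'E'
from rig import manip
import cv2,pickle
s=manip.get_state();r=manip.get_image("wrist");t=manip.get_image("top")
pickle.dump((s,r,t),open("d3.pkl","wb"))
cv2.imwrite("pics/p3.png",cv2.resize(t["img"][145:225,285:385,::-1],(700,560),interpolation=cv2.INTER_CUBIC))
E
```

```text
position: [0.5591, 0.1049, 0.0247]
ee_rot: [-0.001, 0.007, 1.0, 0.0]
contact_force: [-5.5, 0.3, 3.4]
position: [0.4863, 0.1051, 0.0444]
ee_rot: [-0.011, 0.007, 1.0, -0.001]
contact_force: [-3.4, -0.1, -0.5]
clock: 6.22
position: [0.3991, 0.1071, 0.226]
ee_rot: [-0.001, 0.007, 1.0, -0.0]
contact_force: [1.2, -0.4, -0.9]
width: 0.0002
gripper_force: 0.0
```

View pics/p3.png

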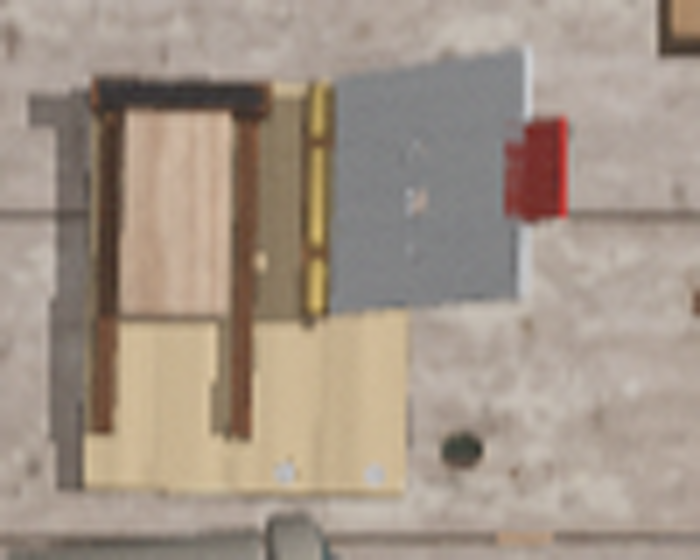

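The blank is home, its far edge right under the stop (crop row ≈108). The template is unchanged at about 135°, with the tab's outer edge near y ≈ -0.066, z ≈ 0.157. Next I go round to its right side.

```bash
python3 -m jog '[{"dx":-0.2,"dy":-0.8,"dz":0,"ax":0,"ay":0,"az":0,"grip":-1},{"dx":-0.2,"dy":-0.8,"dz":0,"ax":0,"ay":0,"az":0,"grip":-1},{"dx":-0.2,"dy":-0.8,"dz":0,"ax":0,"ay":0,"az":0,"grip":-1},{"dx":-0.2,"dy":-0.8,"dz":0,"ax":0,"ay":0,"az":0,"grip":-1},{"dx":-0.2,"dy":-0.8,"dz":0,"ax":0,"ay":0,"az":0,"grip":-1}]' | sed -n 2,4p
python3 -m jog '[{"dx":-0.16,"dy":-0.09,"dz":0,"ax":0,"ay":0,"az":0,"grip":-1},{"dx":-0.32,"dy":-0.09,"dz":0,"ax":0,"ay":0,"az":0,"grip":-1},{"dx":-0.48,"dy":-0.09,"dz":0,"ax":0,"ay":0,"az":0,"grip":-1},{"dx":-0.62,"dy":-0.09,"dz":0,"ax":0,"ay":0,"az":0,"grip":-1},{"dx":-0.69,"dy":-0.09,"dz":0,"ax":0,"ay":0,"az":0,"grip":-1}]'
python3 - <<'E'
from rig import manip
from h import *
s=manip.get_state();r=manip.get_image("wrist");pickle.dump((s,r),open("d4.pkl","wb"))
cv2.imwrite("pics/w4.png",r["img"][...,::-1]);print(s["position"])
E
```

```text
position: [0.4499, -0.0956, 0.2244]
ee_rot: [0.001, 0.007, 1.0, -0.0]
contact_force: [0.7, 0.6, -0.0]
clock: 7.15
position: [0.6262, -0.1193, 0.2231]
ee_rot: [0.001, 0.008, 1.0, -0.0]
contact_force: [-0.6, -0.6, 0.0]
width: -0.0001
gripper_force: 0.0
[ 0.62617486 -0.11932813  0.22309194]
```

View pics/w4.png

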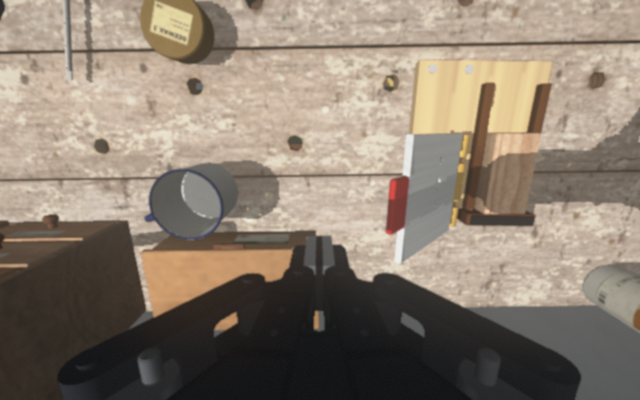

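The wrist view shows the tab's outer edge at column ≈389, rows 179-234, with clear air between it and the fingers (tips at (318,240)). I'll intersect this ray and the top-view ray with the tab's arc.

Run:
```python
from h import *
s,r=pickle.load(open("d4.pkl","rb"));K=r["mtx"];T=tool(s)@r["T_tool_cam"]
t=pickle.load(open("d3.pkl","rb"))[2];K2=t["mtx"];T2=np.linalg.inv(t["world_to_cam"])
for z in(.13,.14,.15,.155,.16,.165,.17):
  for n,p in(("w",ray(K,T,(389,206),z)),("t",ray(K2,T2,(284.5+568/7,144.5+168/7),z))):
    print(n,z,p[:2].round(4),"r",round(np.hypot(p[1]-.0405,z-.051),4),"ang",round(np.degrees(np.arctan2(z-.051,p[1]-.0405)),1))
```

```text
w 0.13 [ 0.6291 -0.0573] r 0.1257 ang 141.1
t 0.13 [ 0.6252 -0.068 ] r 0.1342 ang 143.9
w 0.14 [ 0.6262 -0.0599] r 0.1341 ang 138.4
t 0.14 [ 0.6236 -0.067 ] r 0.1395 ang 140.4
w 0.15 [ 0.6232 -0.0624] r 0.1428 ang 136.1
t 0.15 [ 0.622 -0.066] r 0.1454 ang 137.1
w 0.155 [ 0.6217 -0.0637] r 0.1472 ang 135.1
t 0.155 [ 0.6212 -0.0655] r 0.1485 ang 135.5
w 0.16 [ 0.6203 -0.065 ] r 0.1517 ang 134.1
t 0.16 [ 0.6205 -0.065 ] r 0.1517 ang 134.1
w 0.165 [ 0.6188 -0.0663] r 0.1562 ang 133.1
t 0.165 [ 0.6197 -0.0645] r 0.155 ang 132.7
w 0.17 [ 0.6173 -0.0676] r 0.1608 ang 132.3
t 0.17 [ 0.6189 -0.064 ] r 0.1584 ang 131.3
```

Both rays agree: the tab is at (0.621, -0.065, 0.158), θ ≈ 134.5°. I'll go down beside it, then push left.

```bash
python3 -m jog '[{"dx":0.016,"dy":0,"dz":0.12,"ax":0,"ay":0,"az":0,"grip":-1},{"dx":0.016,"dy":0,"dz":0.24,"ax":0,"ay":0,"az":0,"grip":-1},{"dx":0.016,"dy":0.02,"dz":0.33,"ax":0,"ay":0,"az":0,"grip":-1},{"dx":0.016,"dy":0.04,"dz":0.33,"ax":0,"ay":0,"az":0,"grip":-1},{"dx":0.016,"dy":0.08,"dz":0.33,"ax":0,"ay":0,"az":0,"grip":-1}]' | sed -n 2,4p
python3 -m jog '[{"dx":0,"dy":0.03,"dz":0,"ax":0,"ay":0,"az":0,"grip":-1},{"dx":0,"dy":0.06,"dz":0,"ax":0,"ay":0,"az":0,"grip":-1},{"dx":0,"dy":0.09,"dz":-0.01,"ax":0,"ay":0,"az":0,"grip":-1},{"dx":0,"dy":0.12,"dz":-0.04,"ax":0,"ay":0,"az":0,"grip":-1},{"dx":0,"dy":0.15,"dz":-0.06,"ax":0,"ay":0,"az":0,"grip":-1}]'
```

```text
position: [0.6169, -0.0986, 0.1409]
ee_rot: [-0.001, 0.008, 1.0, 0.0]
contact_force: [-0.2, 1.0, 0.6]
clock: 8.03
position: [0.6199, -0.0614, 0.1601]
ee_rot: [0.002, 0.007, 1.0, -0.001]
contact_force: [-0.0, -4.7, 3.8]
width: -0.0
gripper_force: 2.4
```

```bash
python3 -m jog '[{"dx":0,"dy":0.04,"dz":-0.024,"ax":0,"ay":0,"az":0,"grip":-1},{"dx":0,"dy":0.08,"dz":-0.046,"ax":0,"ay":0,"az":0,"grip":-1},{"dx":0,"dy":0.12,"dz":-0.065,"ax":0,"ay":0,"az":0,"grip":-1},{"dx":0,"dy":0.16,"dz":-0.08,"ax":0,"ay":0,"az":0,"grip":-1},{"dx":0,"dy":0.2,"dz":-0.092,"ax":0,"ay":0,"az":0,"grip":-1}]'|sed -n 2,6p
python3 -m jog '[{"dx":0,"dy":0.03,"dz":-0.006,"ax":0,"ay":0,"az":0,"grip":-1},{"dx":0,"dy":0.06,"dz":-0.01,"ax":0,"ay":0,"az":0,"grip":-1},{"dx":0,"dy":0.09,"dz":-0.013,"ax":0,"ay":0,"az":0,"grip":-1},{"dx":0,"dy":0.12,"dz":-0.015,"ax":0,"ay":0,"az":0,"grip":-1},{"dx":0,"dy":0.15,"dz":-0.016,"ax":0,"ay":0,"az":0,"grip":-1}]'|sed -n 2,6p
```

```text
position: [0.6194, -0.0095, 0.1809]
ee_rot: [0.0, 0.007, 1.0, 0.0]
contact_force: [0.8, -1.0, 0.2]
width: -0.0001
gripper_force: 0.8
position: [0.6196, 0.0273, 0.1839]
ee_rot: [-0.001, 0.007, 1.0, 0.0]
contact_force: [-0.9, -0.8, -0.8]
width: -0.0003
gripper_force: 0.6
```

```bash
python3 -m jog '[{"dx":0,"dy":0.04,"dz":0,"ax":0,"ay":0,"az":0,"grip":-1},{"dx":0,"dy":0.08,"dz":0.002,"ax":0,"ay":0,"az":0,"grip":-1},{"dx":0,"dy":0.12,"dz":0.006,"ax":0,"ay":0,"az":0,"grip":-1},{"dx":0,"dy":0.16,"dz":0.012,"ax":0,"ay":0,"az":0,"grip":-1},{"dx":0,"dy":0.2,"dz":0.022,"ax":0,"ay":0,"az":0,"grip":-1}]'|sed -n 2,6p
python3 -m jog '[{"dx":0,"dy":0.036,"dz":0.016,"ax":0,"ay":0,"az":0,"grip":-1},{"dx":0,"dy":0.072,"dz":0.036,"ax":0,"ay":0,"az":0,"grip":-1},{"dx":0,"dy":0.108,"dz":0.06,"ax":0,"ay":0,"az":0,"grip":-1},{"dx":0,"dy":0.144,"dz":0.086,"ax":0,"ay":0,"az":0,"grip":-1},{"dx":0,"dy":0.178,"dz":0.114,"ax":0,"ay":0,"az":0,"grip":-1}]'|sed -n 2,6p
```

```text
position: [0.6205, 0.0776, 0.1788]
ee_rot: [-0.0, 0.007, 1.0, 0.0]
contact_force: [0.4, -1.4, -0.5]
width: 0.0001
gripper_force: 0.5
position: [0.6215, 0.1221, 0.1499]
ee_rot: [0.0, 0.007, 1.0, 0.0]
contact_force: [0.6, -0.6, 1.3]
width: 0.0003
gripper_force: 0.5
```

```bash
python3 -m jog '[{"dx":0,"dy":0.05,"dz":0.05,"ax":0,"ay":0,"az":0,"grip":-1},{"dx":0,"dy":0.098,"dz":0.104,"ax":0,"ay":0,"az":0,"grip":-1},{"dx":0,"dy":0.124,"dz":0.148,"ax":0,"ay":0,"az":0,"grip":-1},{"dx":0,"dy":0.144,"dz":0.192,"ax":0,"ay":0,"az":0,"grip":-1},{"dx":0,"dy":0.162,"dz":0.236,"ax":0,"ay":0,"az":0,"grip":-1}]'|sed -n 2,6p
python3 -m jog '[{"dx":0,"dy":0.016,"dz":0.04,"ax":0,"ay":0,"az":0,"grip":-1},{"dx":0,"dy":0.03,"dz":0.075,"ax":0,"ay":0,"az":0,"grip":-1},{"dx":0,"dy":0.036,"dz":0.1,"ax":0,"ay":0,"az":0,"grip":-1},{"dx":0,"dy":0.04,"dz":0.12,"ax":0,"ay":0,"az":0,"grip":-1},{"dx":0,"dy":0.04,"dz":0.12,"ax":0,"ay":0,"az":0,"grip":-1}]'|sed -n 2,6p
```

```text
position: [0.6216, 0.1622, 0.09]
ee_rot: [-0.0, 0.007, 1.0, 0.0]
contact_force: [0.3, -0.3, -0.1]
width: -0.0001
gripper_force: 0.4
position: [0.6214, 0.1714, 0.0602]
ee_rot: [-0.001, 0.007, 1.0, -0.0]
contact_force: [-0.8, -0.9, -0.7]
width: -0.0003
gripper_force: 0.0
```

```bash
python3 -m jog '[{"dx":0,"dy":0.016,"dz":0.008,"ax":0,"ay":0,"az":0,"grip":-1},{"dx":0,"dy":0.016,"dz":0.016,"ax":0,"ay":0,"az":0,"grip":-1},{"dx":0,"dy":0.016,"dz":0.02,"ax":0,"ay":0,"az":0,"grip":-1},{"dx":0,"dy":0.016,"dz":0.02,"ax":0,"ay":0,"az":0,"grip":-1}]'|sed -n 2,6p
python3 -m jog '[{"dx":0,"dy":0,"dz":0.004,"ax":0,"ay":0,"az":0,"grip":-1},{"dx":0,"dy":0,"dz":0.004,"ax":0,"ay":0,"az":0,"grip":-1}]'|sed -n 2,4p
```

```text
position: [0.6224, 0.1756, 0.0567]
ee_rot: [0.0, 0.007, 1.0, 0.0]
contact_force: [0.0, -0.8, -0.2]
width: -0.0003
gripper_force: 0.0
position: [0.6223, 0.1755, 0.0556]
ee_rot: [0.0, 0.007, 1.0, 0.0]
contact_force: [0.1, -0.1, -0.3]
```

```bash
python3 -m jog '[{"dx":0,"dy":0,"dz":0.004,"ax":0,"ay":0,"az":0,"grip":-1},{"dx":0,"dy":0,"dz":0.004,"ax":0,"ay":0,"az":0,"grip":-1}]'|sed -n 2,4p
```

```text
position: [0.6222, 0.1755, 0.0544]
ee_rot: [0.0, 0.007, 1.0, 0.0]
contact_force: [-0.1, 1.2, 1.2]
```

```bash
python3 -m jog '[{"dx":0,"dy":0,"dz":0.004,"ax":0,"ay":0,"az":0,"grip":-1},{"dx":0,"dy":0,"dz":0.004,"ax":0,"ay":0,"az":0,"grip":-1}]'|sed -n 2,4p
python3 -m jog '[{"dx":0,"dy":0,"dz":0.004,"ax":0,"ay":0,"az":0,"grip":-1},{"dx":0,"dy":0,"dz":0.004,"ax":0,"ay":0,"az":0,"grip":-1}]'|sed -n 2,4p
```

```text
position: [0.6222, 0.1755, 0.054]
ee_rot: [0.0, 0.007, 1.0, 0.0]
contact_force: [-0.3, -0.2, 3.3]
position: [0.6223, 0.1755, 0.0539]
ee_rot: [0.0, 0.007, 1.0, 0.0]
contact_force: [-1.9, 0.2, 8.0]
```

```bash
python3 -m jog '[{"dx":0,"dy":0,"dz":0.004,"ax":0,"ay":0,"az":0,"grip":-1},{"dx":0,"dy":0,"dz":0.008,"ax":0,"ay":0,"az":0,"grip":-1},{"dx":0,"dy":0,"dz":0.008,"ax":0,"ay":0,"az":0,"grip":-1}]'|sed -n 2,4p
```

```text
position: [0.6224, 0.1755, 0.0537]
ee_rot: [0.001, 0.007, 1.0, 0.0]
contact_force: [-4.9, -0.1, 17.0]
```

The template is seated: 17 N at z 0.0537, where 0.054 is expected. I'll lift straight off, clear the view and check.

```bash
python3 -m jog '[{"dx":0,"dy":0,"dz":-0.02,"ax":0,"ay":0,"az":0,"grip":-1},{"dx":0,"dy":0,"dz":-0.06,"ax":0,"ay":0,"az":0,"grip":-1},{"dx":0,"dy":0,"dz":-0.16,"ax":0,"ay":0,"az":0,"grip":-1},{"dx":0,"dy":0,"dz":-0.32,"ax":0,"ay":0,"az":0,"grip":-1},{"dx":0,"dy":0,"dz":-0.48,"ax":0,"ay":0,"az":0,"grip":-1}]'|sed -n 2,4p
python3 -m jog '[{"dx":0.16,"dy":0,"dz":-0.1,"ax":0,"ay":0,"az":0,"grip":-1},{"dx":0.32,"dy":0,"dz":-0.2,"ax":0,"ay":0,"az":0,"grip":-1},{"dx":0.48,"dy":0,"dz":-0.2,"ax":0,"ay":0,"az":0,"grip":-1},{"dx":0.64,"dy":0,"dz":-0.2,"ax":0,"ay":0,"az":0,"grip":-1},{"dx":0.8,"dy":0,"dz":-0.2,"ax":0,"ay":0,"az":0,"grip":-1}]'
python3 - <<'E'
from rig import manip
from h import *
s=manip.get_state();r=manip.get_image("wrist");t=manip.get_image("top");c=manip.get_image("scene")
a=cv2.resize(t["img"][145:225,260:360],(500,400),interpolation=cv2.INTER_CUBIC)
b=cv2.resize(c["img"][130:260,240:380],(300,279),interpolation=cv2.INTER_CUBIC);b=cv2.copyMakeBorder(b,0,121,0,0,cv2.BORDER_CONSTANT)
cv2.imwrite("pics/p5.png",np.hstack([a,b])[...,::-1]);cv2.imwrite("pics/w5.png",r["img"][...,::-1])
E
```

```text
position: [0.6209, 0.1751, 0.1703]
ee_rot: [-0.002, 0.007, 1.0, -0.0]
contact_force: [1.5, -0.6, -0.1]
clock: 12.62
position: [0.4253, 0.1782, 0.2211]
ee_rot: [0.001, 0.008, 1.0, 0.0]
contact_force: [-0.1, 0.1, -0.4]
width: 0.0002
gripper_force: 0.0
```

View pics/p5.png

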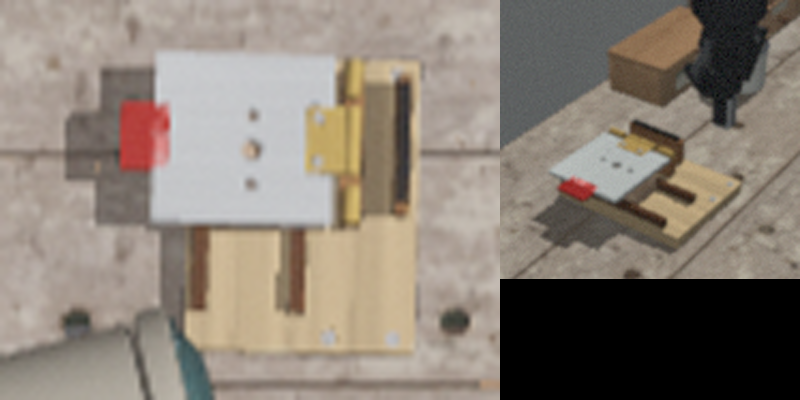

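View pics/w5.png

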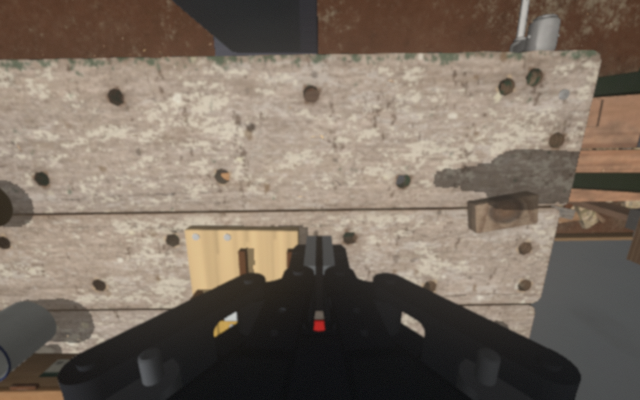

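The top and scene views show the template lying flat over the channel, the tab to the left at (145,135) in the crop. The other things are in place and the arm is clear. I'll hand the job in.

```bash
python3 -c "
from rig import manip
print(manip.sign_off())"
```

```text
the job is handed in; nothing more can be done
None
```

The blank was pushed fully home against the end stop, then the template was turned over and pressed flat over it; the job is handed in at about 13 s, with the arm clear and no verdict returned.

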